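# Close the parcel length gauge on a parcel

### The job

Measure the parcel that lies loose in the length gauge: push it across the bench until its long side lies flush against the gauge's fence, then push the sliding jaw along the fence until the parcel is closed snugly between the jaw and the end stop, with no gap left at either end. Push with the fingertips only - grip or lift nothing, and push the jaw from behind, keeping the fingers off its measuring face. Leave the tape measure, stamp and marker pen where they are and take the hand away when done.

Things in the scene. Friction and masses are not known exactly. Their poses are not given: they have to be found in the camera images.
- gauge: Length gauge fixed to the bench: aluminium rail (fence, 36 mm high, 30 wide, 0.32 m long) and at its far end a steel stop plate 46 mm high, standing out 120 mm square to the fence. Origin: inner corner at bench level. x runs along the fence to the stop (stop face x=0), y points into the fence (fence face y=0); the parcel lies at negative x and y. Pose changes from run to run.
- carriage (a joint): Position of the sliding jaw along the fence, m: 0 = fully back (robot's end), growing as it is pushed towards the end stop, up to 0.25; its measuring face is at x = -0.265 + value in the gauge's frame. Starts between 0 and 0.03, slides with about 2 N of friction, stays where it is left and cannot lift off.
- push_pad (a point): Middle of the ribbed black rubber pad (44 mm wide, 34 high) on the back of the jaw's blade, 100 mm out from the fence, 26 mm over the bench, 12 mm behind the measuring face; push it in the gauge's +x. Blade: upright plate, top 49 mm high, standing out 128 mm from the fence. A saddle on the rail, 62 mm long, 60 mm high, carries it; a short rib stands on its back 26 mm out from the fence.
- jaw_face (a point): The smooth white measuring face on the front of the sliding jaw (126 mm wide, 44 mm high), which meets the end of the parcel; origin in the middle of the face, axes as the gauge's. Not to be touched by the fingers.
- parcel: The parcel to measure: closed cardboard carton with a label on top, 140 mm long (its own y), 90 wide (own x), 40 high, 0.27 to 0.68 kg. Origin: middle of the underside. Starts loose on the bench between jaw and end stop, clear of the fence, its long side up to 0.4 rad off the fence's direction (its y within 0.4 rad of the gauge's -x). Friction on the bench about 0.6.
- tape_measure: Tape measure, 81 x 92 x 31 mm, loose at the far edge of the bench, to the right of the parcel; origin in the middle of its underside. A bystander: leave it alone.
- stamp: Rubber stamp with a knob, 32 x 48 x 67 mm high, standing loose at the far edge of the bench, right of the tape measure; origin in the middle of its underside. A bystander: leave it alone.
- marker: Marker pen lying on the robot's side of the parcel beside the long blue bag sealer, 135 mm long (its own y), 17 mm thick, loose; origin in the middle of its underside. A bystander: leave it alone.

How it is judged:
By the outcome, as a careful person would: the job done as asked, in the order asked, and still so for the second after the job is handed in, with the robot touching nothing.
It also fails if it takes over 64 s, if anything falls off the work surface, if the arm or the gripper's body presses on something with over 40 N, if the wrist force passes 120 N, or if a joint passes its speed limit or range.

### The arm

A 6-joint arm with a two-finger parallel gripper is mounted at the origin on the work surface; the furniture and walls round the work are solid. World frame = base frame: x ahead of the robot, y to its left, z up, the work surface at z = 0. Lengths are in mm, angles in rad, forces in N, time in s.
With the tool pointing down it reaches from about 300 to 775 mm from the base axis. Payload 14.6 kg.
Tool frame: the origin (TCP) lies midway between the tips of the shut fingers; the grasp point (between the pads) lies 19 mm behind it; z points along the fingers, y is the line along which they close (so a half turn about z gives the same grasp; the last joint's range is limited). The gripper opens to 94 mm and grips with 3 to 60 N. Pads are 16 mm wide; open, the fingers measure 119 mm over their backs; the gripper's body (75 mm by 177 mm) begins 78 mm behind the grasp point.
Start: joints at [-0.856, 0.3, 1.521, -0, 1.321, -0.067], TCP at [387.497, -390.302, 205.446] pointing down, gripper open.
Joint ranges: [-3.03, 3.03], [-0.79, 2.21], [0.23, 2.52], [-1.04, 4.18], [0, 3.07], [-2.55, 2.55]. Speed limits (rad/s): [2.22, 2.22, 2.57, 3.14, 3.14, 3.14].

### API

Orientations are given as [roll, pitch, yaw] about the fixed x, y, z axes, in that order (R = Rz(yaw) Ry(pitch) Rx(roll)).
In Python, from station import bot gives the robot as it stands.
- The arm moves only by the tool send_rows, never from a script. Its argument "moves" is a list of rows, each a list of 7 numbers: the turn, a rotation vector about the world's x, y, z in degrees, then the shift along the world's x, y, z in mm, then the closure, from -1 (fully open) to 1 (shut). In form: [[wx, wy, wz, tx, ty, tz, claw], ...]. A call has 1 to 20 rows; each row shifts and turns the commanded pose from where the row before left it; what a row does not reach is not made up. A row lasts 1/12 s, in which the tool goes at most 41.7 mm and 7.16 degrees, less where a joint would pass 70% of its speed; a pose out of reach is approached as far as the arm can. A call with a gripper value outside its range is refused whole. The fingers move at their own pace and stop on an object; the grip force is fixed at half the most. Time passes only in rows, so rows that do not move let the fingers close. It gives the time, the measured TCP pose, the force, the opening and the grip force at its end, in the units of the state.
- bot.sense(): the state, without advancing time (a new reading comes with each control period).
- bot.capture(name): name is "side" or "top" or "wrist"; returns the picture (384x512x3 uint8, red, green, blue); there is no depth.
- bot.camera_info(name): a dict with "fx", "fy", "cx", "cy" (pixels), "R" (3x3) and "t" (3): a world point X has camera coordinates R X + t. Camera axes: x right, y down, z forward; pixel columns grow to the right and rows downward; lengths in mm; the calibration is good to about 2 mm. A picture is of the moment at which its call begins: read the wrist's pose just before it. camera_info takes no time and is no camera call; for the wrist camera it gives the pose at the moment of the call.
- bot.sign_off(): hands the job in; it is judged then, once.
Trained networks look in the newest picture that a camera, given by its name, has taken for a name from the list of things; names that differ only in an ending like _2 or _b are one class to them, and where a whole thing is asked for, a point or a joint stands for the part that bears it (a point fixed in the world has none). Each returns a list of dicts, best first, with "conf" (0 to 1); they miss things now and then, are a little off and sometimes report something else, mostly with a low value. They report only what shows in the picture. A call takes as long as a camera call.
- bot.silhouettes(camera, label): "mask" (384x512 bool, what is visible of it) and "bbox" ([left, top, right, bottom] in pixels, round what is visible of it).
The state is a dict: "clock": time; "q": joint angles; "joint_vel": joint speeds; "effort": joint torques, N m; "position": TCP position; "ee_rot": TCP orientation; "wrist_force": force on the tool from outside, world axes, zero at the start; "torque": the same for the moment, N m; "opening": finger opening in mm; "grip_force": force on a finger pad.
Only numpy, scipy, OpenCV 4.12 (cv2) and the standard library are available. Lean on these libraries where they do the work, as an engineer would, in place of code of your own. Each camera call takes 0.05 s, during which the arm holds its last target. There are 200 camera calls.

## Working session

There is one attempt and no reset: what is moved stays moved. The work goes in short steps, Python scripts to look and compute and a tool call to move; the robot and the scene stay as the last step left them, time stands still between calls to the robot, and variables do not carry over. Pictures are saved under pics/ and viewed, at most 10 in all, crops included, and the job is handed in when it is done.

Besides the shell and the picture viewer there is one more tool, called after "Request:" as a command line: name --pt "numbers of a row" for each row, then --argument value for the rest. send_rows: Moves the arm, as the interface text tells. Its arguments: {"type":"object","properties":{"moves":{"type":"array"}},"required":["moves"]}

```bash
mkdir -p pics; ls; python3 - <<'E'
from station import bot
import cv2,numpy as np
s=bot.sense();print(s['clock'],s['position'],s['ee_rot'],s['opening'])
ims=[]
for c in ['top','side']:
    im=bot.capture(c);cv2.imwrite(f'pics/{c}0.png',im[:,:,::-1])
    i=bot.camera_info(c);print(c,i['fx'],i['cx'],i['cy'],np.round(i['R'],3).tolist(),np.round(i['t'],1))
    for l in ['gauge','carriage','push_pad','jaw_face','parcel','tape_measure','stamp','marker']:
        for d in bot.silhouettes(c,l)[:2]:
            m=d['mask'].astype(np.uint8);print(c,l,round(d['conf'],2),d['bbox'],m.sum())
            np.save(f'pics/{c}_{l}.npy',m) if not 0 else 0
            break
E
```

```text
pics
0.0 [ 387.34515609 -390.10283563  204.88292309] [-3.14044042e+00 -6.96142859e-05  7.81857404e-01] 94.00217787644225
top 389.13501064934763 257.60538586281865 189.22593290457138 [[-0.013, -1.0, -0.003], [-0.992, 0.013, -0.122], [0.122, 0.001, -0.992]] [ 99.3 531.2 823. ]
top gauge 0.95 [143.7, 112.3, 230.6, 260.3] 3763
top carriage 0.79 [147.4, 228.9, 228.4, 256.2] 983
top push_pad 0.68 [146.5, 225.5, 227.7, 258.0] 998
top jaw_face 0.89 [144.4, 228.1, 227.8, 253.6] 991
top parcel 0.67 [189.0, 135.1, 240.0, 208.7] 2667
top tape_measure 0.6 [282.4, 122.8, 316.3, 158.7] 873
top stamp 0.49 [342.9, 136.3, 359.4, 160.5] 266
top marker 0.78 [249.2, 230.7, 266.3, 290.8] 438
side 413.4790770215326 254.99658369581542 186.3492614267565 [[0.932, 0.363, 0.007], [0.262, -0.661, -0.703], [-0.251, 0.657, -0.712]] [-546.3  -46.5  986.7]
side gauge 0.61 [220.4, 109.8, 351.8, 205.5] 3470
side carriage 0.9 [223.3, 111.5, 252.8, 169.9] 877
side push_pad 0.63 [219.4, 113.8, 253.9, 167.9] 876
side jaw_face 0.77 [219.4, 114.9, 252.4, 169.7] 865
side parcel 0.88 [244.9, 144.8, 315.0, 204.4] 2497
side tape_measure 0.92 [261.4, 228.1, 303.1, 264.0] 1212
side stamp 0.79 [242.5, 271.9, 266.7, 306.2] 570
side marker 0.71 [179.2, 175.2, 209.2, 190.7] 135
```

```bash
python3 - <<'E'
import cv2
a=cv2.imread('pics/top0.png')[90:310,110:380];cv2.imwrite('pics/topc.png',cv2.resize(a,None,fx=2.7,fy=2.7,interpolation=2))
a=cv2.imread('pics/side0.png')[90:320,160:380];cv2.imwrite('pics/sidec.png',cv2.resize(a,None,fx=2.6,fy=2.6,interpolation=2))
E
```

```text
(no output)
```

View pics/topc.png

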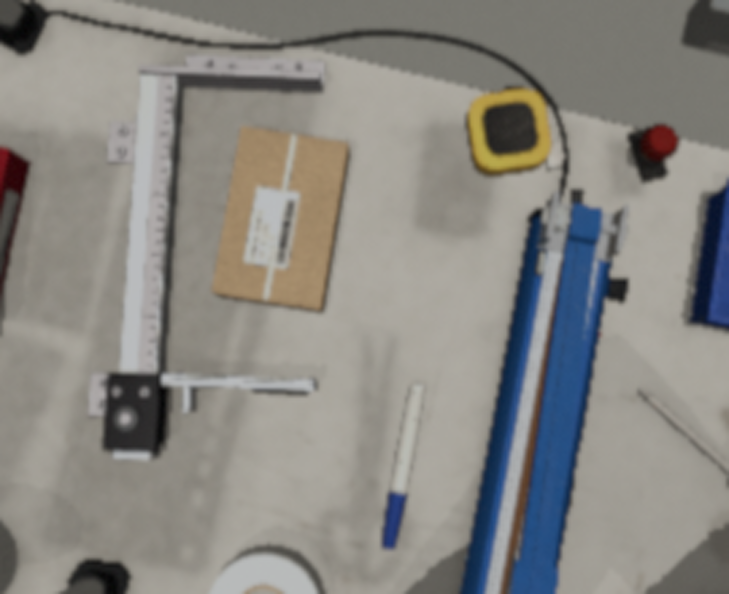

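View pics/sidec.png

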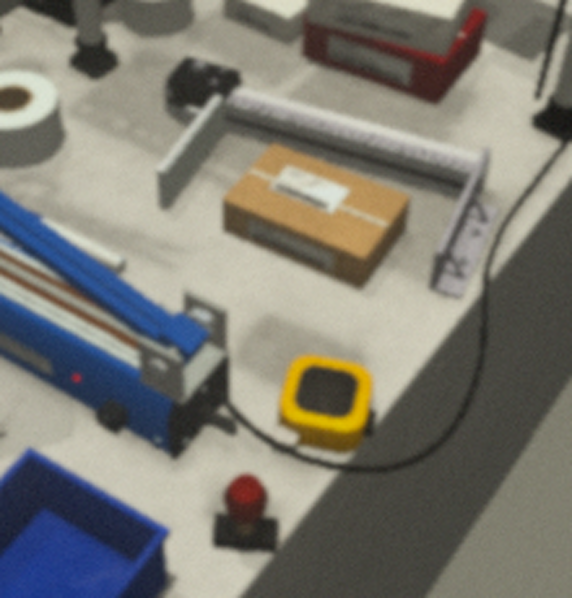

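The top view shows the fence running up the picture on the left, crop column about 150, with the stop at the top and the jaw blade at row 380. The parcel is centred near (283,218) and turned clockwise. The marker is at (403,465), right of the push lane. Next I'll fit poses to the two views.

```bash
cat > h.py <<'E'
import numpy as np,cv2
from station import bot
from scipy.optimize import least_squares
def back(c,uv,z):
    i=bot.camera_info(c);R=np.array(i['R']);t=np.array(i['t'])
    d=R.T@np.array([(uv[0]-i['cx'])/i['fx'],(uv[1]-i['cy'])/i['fy'],1]);o=-R.T@t
    return o+d*(z-o[2])/d[2]
def proj(c,X):
    i=bot.camera_info(c);P=np.atleast_2d(X)@np.array(i['R']).T+np.array(i['t'])
    return np.c_[P[:,0]/P[:,2]*i['fx']+i['cx'],P[:,1]/P[:,2]*i['fy']+i['cy']]
def pose(p,L):  # p=x,y,yaw ; L local pts
    c,s=np.cos(p[2]),np.sin(p[2]);L=np.atleast_2d(np.array(L,float))
    return np.c_[p[0]+c*L[:,0]-s*L[:,1],p[1]+s*L[:,0]+c*L[:,1],L[:,2]]
def box(x0,x1,y0,y1,z0,z1): return np.array([[x,y,z] for x in(x0,x1) for y in(y0,y1) for z in(z0,z1)],float)
def hullmask(c,pts,S=4):
    m=np.zeros((384*S,512*S),np.uint8);q=cv2.convexHull(((proj(c,pts)+.5)*S).astype(np.float32)).astype(np.int32)
    cv2.fillConvexPoly(m,q,255);return cv2.resize(m,(512,384),interpolation=cv2.INTER_AREA)/255.
def edges(im,c,pts,col,S,off):
    q=(proj(c,pts)-off+.5)*S
    for a in range(8):
        for b in (1,2,4):
            if not a&b: cv2.line(im,tuple(np.int32(q[a])),tuple(np.int32(q[a|b])),col,1,cv2.LINE_AA)
PB=box(-45,45,-70,70,0,40)
def fitbox(masks,p0):
    from scipy.optimize import minimize
    f=lambda p:sum(np.abs(hullmask(c,pose(p,PB))-m).sum() for c,m in masks.items())
    return minimize(f,p0,method='Nelder-Mead',options=dict(initial_simplex=np.array([p0,np.add(p0,[15,0,0]),np.add(p0,[0,15,0]),np.add(p0,[0,0,.15])]),xatol=.05,fatol=.1))
E
python3 - <<'E'
from h import *
T=lambda x,y:(x/2.7+110-.2,y/2.7+90-.2)
Sd=lambda x,y:(x/2.6+160-.2,y/2.6+90-.2)
for n,z,t,s in [('stop tip',46,(324,62),(437,258)),('blade tip',49,(315,381),(160,178)),('knob',67,(660,138),None),('railfarback',36,(140,72),None),('fence in mid',36,(172,220),None),('fence in far',36,(180,90),None),('fence in near',36,(158,370),None)]:
    print(n,back('top',T(*t),z).round(1),back('side',Sd(*s),z).round(1) if s else '')
m={c:np.load(f'pics/{c}_parcel.npy') for c in('top','side')}
p0=[*back('top',T(283,218),40)[:2],-.15]
for k in (['top'],['side'],['top','side']):
    r=fitbox({c:m[c] for c in k},p0);print(k,r.x.round(3),r.fun)
for n in['marker','tape_measure','stamp']:
    ys,xs=np.nonzero(np.load(f'pics/top_{n}.npy'));print(n,back('top',(xs.mean(),ys.mean()),10).round(0))
E
```

```text
stop tip [702.7 151.6  46. ] [694.3 147.8  46. ]
blade tip [442.  159.7  49. ] [445.1 150.8  49. ]
knob [ 629.8 -116.2   67. ] 
railfarback [699.6 305.3  36. ] 
fence in mid [574.5 277.1  36. ] 
fence in far [683.7 271.9  36. ] 
fence in near [452.7 286.7  36. ] 
['top'] [575.065 188.912   1.397] 91.21176470588235
['side'] [576.15  186.62   -1.739] 78.47843137254901
['top', 'side'] [575.371 188.774   1.396] 202.4745098039216
marker [371.  92.  10.]
tape_measure [651.  -3.  10.]
stamp [ 634. -123.   10.]
```

```bash
cat > ov.py <<'E'
from h import *
import sys
def ov(g,j,p,name,src=('pics/top0.png','pics/side0.png')):
    out=[]
    for c,f,(x0,y0,x1,y1),S in (('top',src[0],(140,105,245,268),3.65),('side',src[1],(215,105,355,210),2.95)):
        a=cv2.resize(cv2.imread(f)[y0:y1,x0:x1],None,fx=S,fy=S,interpolation=cv2.INTER_CUBIC);o=(x0,y0)
        edges(a,c,pose(g,box(-320,0,0,30,0,36)),(0,0,255),S,o)
        edges(a,c,pose(g,box(0,6,-120,30,0,46)),(255,0,0),S,o)
        edges(a,c,pose(g,box(-273+j,-265+j,-128,0,0,49)),(0,200,0),S,o)
        edges(a,c,pose(p,PB),(255,0,255),S,o)
        out.append(cv2.copyMakeBorder(a,0,600-a.shape[0],0,0,cv2.BORDER_CONSTANT))
    cv2.imwrite(name,np.hstack(out))
E
python3 -c "
from ov import *
ov((698,271,-.064),12,(575.4,188.5,1.398),'pics/ov1.png')"
```

```text
(no output)
```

View pics/ov1.png

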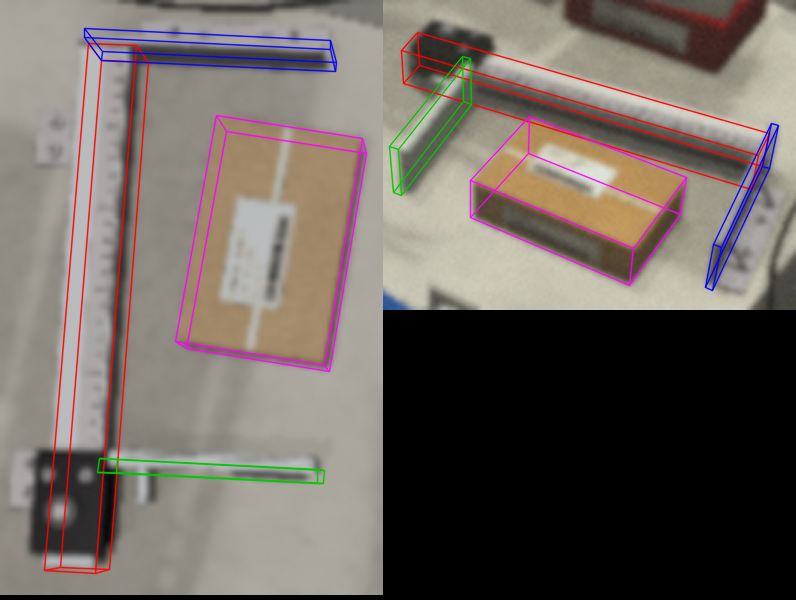

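```bash
python3 - <<'E'
from h import *
T=lambda x,y:(x/3.65+140-.5,y/3.65+105-.5)
S=lambda x,y:((x-383)/2.95+215-.5,y/2.95+105-.5)
for n,z,t in [('fence far',36,(132,60)),('fence near',36,(106,440)),('fencebot far',0,(138,70)),('fencebot near',0,(117,440)),('stop front top',46,(230,52)),('stop front bot',0,(230,66)),('stop tip',46,(328,52)),('blade tip front',49,(318,458)),('blade front',49,(200,456)),
 ('p',40,(228,130)),('p',40,(362,148)),('p',40,(328,362)),('p',40,(188,343))]: print(n,back('top',T(*t),z).round(1))
for n,z,t in [('fence topin near',36,(474,82)),('fence topin far',36,(750,154)),('stop tip top',46,(716,245)),('stop tip bot',0,(708,288)),('blade tip top',49,(396,150)),('blade tip bot',0,(400,193)),
 ('p',40,(529,120)),('p',40,(686,179)),('p',40,(633,247)),('p',40,(471,181))]: print(n,back('side',S(*t),z).round(1))
E
```

```text
fence far [688.8 273.7  36. ]
fence near [456.5 286.3  36. ]
fencebot far [693.2 277.6   0. ]
fencebot near [457.7 287.8   0. ]
stop front top [689.9 212.1  46. ]
stop front bot [695.1 218.7   0. ]
stop tip [689.  152.7  46. ]
blade tip front [444.  159.3  49. ]
blade front [446.  228.2  49. ]
p [642.9 214.   40. ]
p [630.7 132.8  40. ]
p [500.9 153.9  40. ]
p [513.3 237.3  40. ]
fence topin near [453.4 274.5  36. ]
fence topin far [691.  270.4  36. ]
stop tip top [692.2 151.7  46. ]
stop tip bot [692.2 151.8   0. ]
blade tip top [435.8 157.9  49. ]
blade tip bot [434.8 161.3   0. ]
p [515.4 240.4  40. ]
p [652.3 218.7  40. ]
p [635.8 133.4  40. ]
p [499.5 155.5  40. ]
```

Request:
send_rows --pt "0 0 2.36 10.1 27 0 -1" --pt "0 0 2.36 10.1 27 0 -1" --pt "0 0 2.36 10.1 27 0 -1" --pt "0 0 2.36 10.1 27 0 -1" --pt "0 0 2.36 10.1 27 0 -1" --pt "0 0 2.36 10.1 27 0 -1" --pt "0 0 2.36 10.1 27 0 -1" --pt "0 0 2.36 10.1 27 0 -1" --pt "0 0 2.36 10.1 27 0 -1" --pt "0 0 2.36 10.1 27 0 -1" --pt "0 0 2.36 10.1 27 0 -1" --pt "0 0 2.36 10.1 27 0 -1" --pt "0 0 2.36 10.1 27 0 -1" --pt "0 0 2.36 10.1 27 0 -1" --pt "0 0 2.36 10.1 27 0 -1" --pt "0 0 2.36 10.1 27 0 -1" --pt "0 0 2.36 10.1 27 0 -1" --pt "0 0 2.36 10.1 27 0 -1" --pt "0 0 0 0 0 0 -1"

```text
clock: 2.48
position: [570.0, 99.6, 205.1]
ee_rot: [-3.142, -0.001, 1.529]
wrist_force: [-0.4, -0.1, -0.3]
opening: 94.1
grip_force: 0.0
```

```bash
python3 - <<'E'
from h import *
im=bot.capture('wrist')[:,:,::-1].copy();cv2.imwrite('pics/w0.png',im)
g=(693,272.5,-.05);S=1.5
a=cv2.resize(im,None,fx=S,fy=S)
edges(a,'wrist',pose(g,box(-320,0,0,30,0,36)),(0,0,255),S,(0,0))
edges(a,'wrist',pose(g,box(0,6,-120,30,0,46)),(255,0,0),S,(0,0))
edges(a,'wrist',pose((573.5,186.5,1.403),PB),(255,0,255),S,(0,0))
cv2.imwrite('pics/w0o.png',a)
i=bot.camera_info('wrist');print(-np.array(i['R']).T@i['t'],np.round(i['R'],2).tolist())
E
```

```text
[573.44921856 173.02937297 383.69563625] [[1.0, -0.04, 0.0], [-0.04, -0.96, 0.26], [-0.01, -0.26, -0.97]]
```

View pics/w0o.png

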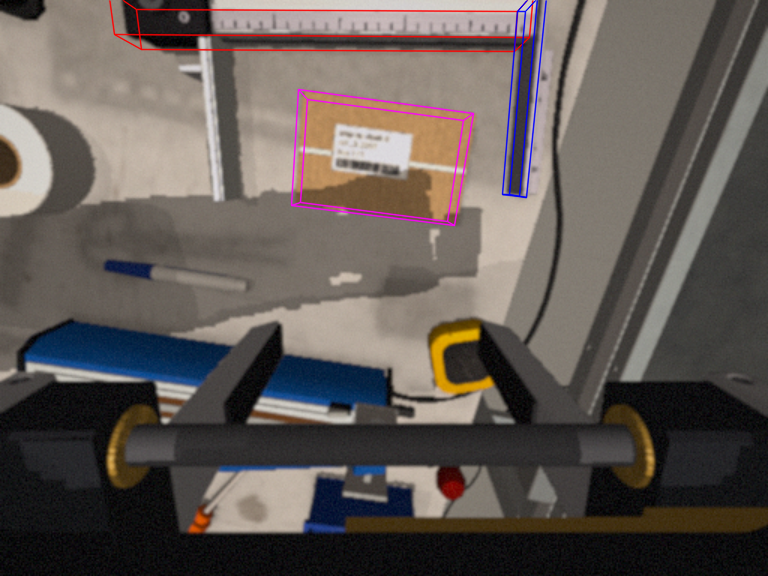

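The wrist view confirms the fits: the parcel outline lies at (293–473, 90–225), the stop at column 515 and the fence edge at row 37. The finger lane is clear of the tape measure and the marker. Now I'll descend and push.

Request:
send_rows --pt "0 0 -0.3 0 0 -27 -1" --pt "0 0 0 0 0 -27 -1" --pt "0 0 0 0 0 -27 -1" --pt "0 0 0 0 0 -27 -1" --pt "0 0 0 0 0 -27 -1" --pt "0 0 0 0 0 -27 -1" --pt "0 0 0 0 0 -25 -1" --pt "0 0 0 0 0 0 -1" --pt "0 0 0 0.3 6 0 -1" --pt "0 0 0 0.3 6 0 -1" --pt "0 0 0 0.3 6 0 -1" --pt "0 0 0 0.3 6 0 -1" --pt "0 0 0 0.3 6 0 -1" --pt "0 0 0 0.3 6 0 -1" --pt "0 0 0 0.3 6 0 -1" --pt "0 0 0 0.3 6 0 -1"

```text
clock: 3.87
position: [571.9, 144.2, 18.7]
ee_rot: [3.141, 0.0, 1.518]
wrist_force: [0.7, -4.1, 2.2]
opening: 94.1
grip_force: 2.0
```

```bash
python3 -c "
from station import bot
s=bot.sense();print(s['position'],s['wrist_force'],s['torque'])"
```

```text
[571.93388376 144.22913534  18.73775893] [ 0.67433306 -4.09769797  2.16367596] [-7.48920062e-01 -1.09929891e-01 -2.05738817e-04]
```

Request:
send_rows --pt "0 0 0 0.2 4 0 -1" --pt "0 0 0 0.2 4 0 -1" --pt "0 0 0 0.2 4 0 -1" --pt "0 0 0 0.2 4 0 -1" --pt "0 0 0 0.2 4 0 -1" --pt "0 0 0 0.2 4 0 -1" --pt "0 0 0 0.1 2 0 -1" --pt "0 0 0 0.1 2 0 -1"

```text
clock: 4.53
position: [573.1, 171.9, 18.4]
ee_rot: [-3.142, 0.0, 1.518]
wrist_force: [0.1, -3.8, 3.2]
opening: 93.9
grip_force: 2.0
```

Request:
send_rows --pt "0 0 0 0.1 1.5 0 -1" --pt "0 0 0 0.1 1.5 0 -1"

```text
clock: 4.7
position: [573.3, 174.8, 18.4]
ee_rot: [-3.141, 0.0, 1.518]
wrist_force: [-0.9, -3.6, 3.0]
opening: 93.6
grip_force: 1.9
```

Request:
send_rows --pt "0 0 0 0.1 1.5 0 -1" --pt "0 0 0 0.1 1.5 0 -1"

```text
clock: 4.87
position: [573.5, 177.8, 18.4]
ee_rot: [-3.142, 0.0, 1.518]
wrist_force: [-0.4, -3.9, 3.4]
opening: 94.1
grip_force: 1.9
```

Request:
send_rows --pt "0 0 0 0.1 1.5 0 -1" --pt "0 0 0 0.1 1.5 0 -1"

```text
clock: 5.03
position: [573.6, 180.8, 18.4]
ee_rot: [-3.141, 0.0, 1.518]
wrist_force: [-0.0, -4.1, 3.1]
opening: 93.9
grip_force: 1.8
```

Request:
send_rows --pt "0 0 0 0 1 0 -1" --pt "0 0 0 0 1 0 -1"

```text
clock: 5.2
position: [573.6, 182.4, 18.4]
ee_rot: [-3.141, 0.001, 1.518]
wrist_force: [-1.1, -13.2, 4.7]
opening: 94.4
grip_force: 6.6
```

Request:
send_rows --pt "0 0 0 0 1 0 -1" --pt "0 0 0 0 1 0 -1"

```text
clock: 5.37
position: [573.6, 182.5, 18.5]
ee_rot: [-3.141, 0.004, 1.518]
wrist_force: [-4.6, -26.8, 8.2]
opening: 94.1
grip_force: 13.6
```

Request:
send_rows --pt "0 0 0 -0.3 -8 0 -1" --pt "0 0 0 -1 -20 0 -1" --pt "0 0 0 -1 -20 0 -1" --pt "0 0 0 0 -10 25 -1" --pt "0 0 0 0 0 30 -1" --pt "0 0 0 0 0 30 -1" --pt "0 0 0 0 0 20 1" --pt "0 0 0 0 0 0 1"

```text
clock: 6.03
position: [573.1, 127.4, 127.9]
ee_rot: [3.135, -0.002, 1.518]
wrist_force: [-0.1, 0.6, -0.3]
opening: 84.1
grip_force: 0.0
```

```bash
python3 - <<'E'
from ov import *
s=bot.sense();print(s['position'],s['opening'])
for c in('top','side'): cv2.imwrite(f'pics/{c}1.png',bot.capture(c)[:,:,::-1])
g=(693,274.5,-.05)
ov(g,17,(*pose(g,[-120,-45,0])[0,:2],-.05+np.pi/2),'pics/ov2.png',('pics/top1.png','pics/side1.png'))
E
```

```text
[573.11468044 127.36399249 127.91787869] 84.05874780789553
```

View pics/ov2.png

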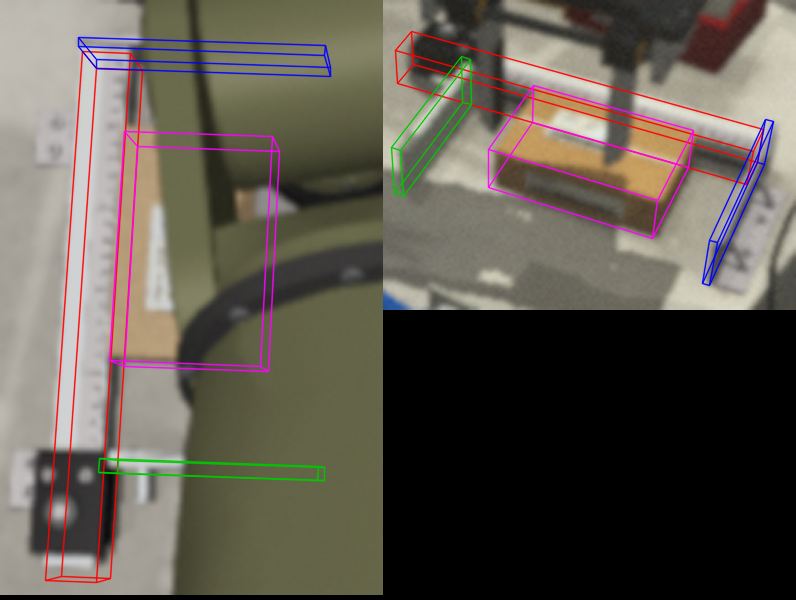

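The parcel's left edge now lies flush along the fence, from (125,130) to (112,358). Next I'll go round behind the jaw.

Request:
send_rows --pt "0 0 0 -18 5.6 0 1" --pt "0 0 0 -18 5.6 0 1" --pt "0 0 0 -18 5.6 0 1" --pt "0 0 0 -18 5.6 0 1" --pt "0 0 0 -18 5.6 0 1" --pt "0 0 0 -18 5.6 0 1" --pt "0 0 0 -18 5.6 0 1" --pt "0 0 0 -18 5.6 0 1" --pt "0 0 0 -18 5.6 0 1" --pt "0 0 0 -18 5.6 0 1" --pt "0 0 0 0 0 0 1" --pt "0 0 0 0 0 0 1"

```text
clock: 7.13
position: [390.7, 182.9, 122.6]
ee_rot: [-3.14, 0.0, 1.519]
wrist_force: [0.7, -0.0, 0.5]
opening: 0.6
grip_force: 0.0
```

```bash
python3 - <<'E'
from h import *
print(bot.sense()['opening'])
im=bot.capture('wrist')[:,:,::-1].copy();S=1.5
a=cv2.resize(im,None,fx=S,fy=S)
g=(693,274.5,-.05)
edges(a,'wrist',pose(g,box(-320,0,0,30,0,36)),(0,0,255),S,(0,0))
edges(a,'wrist',pose(g,box(-265+17-12,-265+17,-128,0,0,49)),(0,200,0),S,(0,0))
edges(a,'wrist',pose(g,box(-265+17-13,-265+17-12,-122,-78,9,43)),(255,0,0),S,(0,0))
cv2.imwrite('pics/w1o.png',a)
E
```

```text
0.5755674322437702
```

View pics/w1o.png

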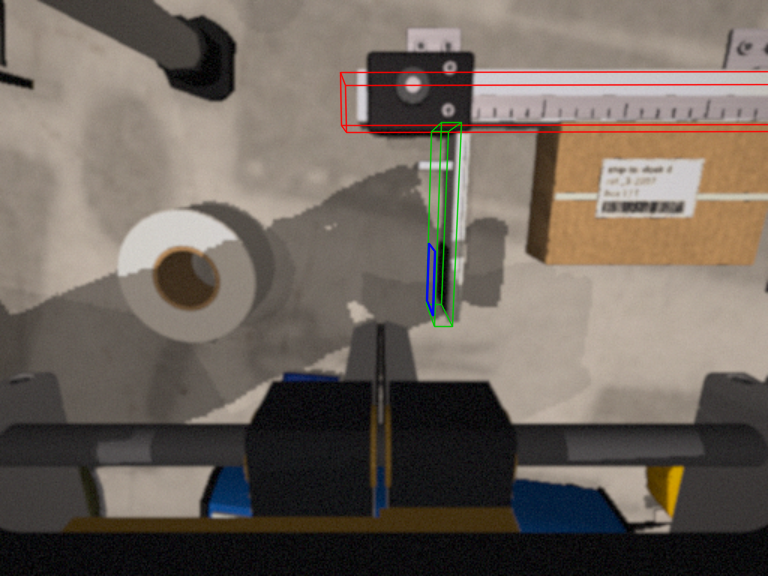

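Request:
send_rows --pt "0 0 0 0 1 -20 1" --pt "0 0 0 0 1 -20 1" --pt "0 0 0 0 1 -20 1" --pt "0 0 0 0 1 -20 1" --pt "0 0 0 0 1 -20 1" --pt "0 0 0 0 0 0 1" --pt "0 0 0 8 -0.4 0 1" --pt "0 0 0 8 -0.4 0 1" --pt "0 0 0 8 -0.4 0 1" --pt "0 0 0 4 -0.2 0 1" --pt "0 0 0 4 -0.2 0 1" --pt "0 0 0 4 -0.2 0 1" --pt "0 0 0 4 -0.2 0 1"

```text
clock: 8.27
position: [431.7, 185.7, 23.7]
ee_rot: [-3.142, 0.0, 1.518]
wrist_force: [-2.7, 0.5, 1.9]
opening: 0.7
grip_force: 1.1
```

Request:
send_rows --pt "0 0 0 4 -0.2 0 1" --pt "0 0 0 4 -0.2 0 1" --pt "0 0 0 4 -0.2 0 1" --pt "0 0 0 4 -0.2 0 1" --pt "0 0 0 4 -0.2 0 1" --pt "0 0 0 4 -0.2 0 1"

```text
clock: 8.77
position: [455.8, 184.5, 23.4]
ee_rot: [-3.142, 0.0, 1.518]
wrist_force: [-2.7, -0.5, 2.4]
opening: 0.3
grip_force: 1.1
```

Request:
send_rows --pt "0 0 0 4 -0.2 0 1" --pt "0 0 0 4 -0.2 0 1" --pt "0 0 0 3 -0.2 0 1" --pt "0 0 0 3 -0.2 0 1" --pt "0 0 0 3 -0.1 0 1" --pt "0 0 0 3 -0.1 0 1" --pt "0 0 0 3 -0.1 0 1" --pt "0 0 0 3 -0.1 0 1" --pt "0 0 0 3 -0.2 0 1" --pt "0 0 0 3 -0.2 0 1" --pt "0 0 0 3 -0.2 0 1" --pt "0 0 0 3 -0.2 0 1" --pt "0 0 0 3 -0.1 0 1" --pt "0 0 0 3 -0.1 0 1" --pt "0 0 0 3 -0.1 0 1" --pt "0 0 0 3 -0.1 0 1"

```text
clock: 10.1
position: [505.6, 181.9, 23.4]
ee_rot: [-3.141, 0.0, 1.518]
wrist_force: [-5.1, -3.6, 1.4]
opening: 0.3
grip_force: 2.2
```

Request:
send_rows --pt "0 0 0 2 -0.1 0 1" --pt "0 0 0 2 -0.1 0 1" --pt "0 0 0 2 -0.1 0 1"

```text
clock: 10.35
position: [511.4, 181.6, 23.4]
ee_rot: [-3.141, 0.0, 1.518]
wrist_force: [-5.7, -2.3, 2.6]
opening: 0.2
grip_force: 2.6
```

Request:
send_rows --pt "0 0 0 1.5 -0.1 0 1" --pt "0 0 0 1.5 -0.1 0 1"

```text
clock: 10.52
position: [514.4, 181.4, 23.4]
ee_rot: [-3.141, 0.0, 1.518]
wrist_force: [-5.7, -1.7, 2.8]
opening: 0.8
grip_force: 2.6
```

Request:
send_rows --pt "0 0 0 1.5 -0.1 0 1" --pt "0 0 0 1.5 -0.1 0 1"

```text
clock: 10.68
position: [517.4, 181.3, 23.4]
ee_rot: [-3.141, 0.0, 1.518]
wrist_force: [-5.6, -1.9, 2.3]
opening: 0.3
grip_force: 2.5
```

Request:
send_rows --pt "0 0 0 1.5 -0.1 0 1" --pt "0 0 0 1.5 -0.1 0 1"

```text
clock: 10.85
position: [520.4, 181.1, 23.4]
ee_rot: [-3.141, 0.0, 1.518]
wrist_force: [-5.0, -2.3, 2.3]
opening: 0.2
grip_force: 2.5
```

Request:
send_rows --pt "0 0 0 1 0 0 1" --pt "0 0 0 1 -0.1 0 1"

```text
clock: 11.02
position: [522.4, 181.0, 23.4]
ee_rot: [-3.141, 0.0, 1.518]
wrist_force: [-5.4, -1.4, 2.5]
opening: 0.5
grip_force: 2.5
```

Request:
send_rows --pt "0 0 0 1 0 0 1" --pt "0 0 0 1 -0.1 0 1"

```text
clock: 11.18
position: [524.4, 180.9, 23.4]
ee_rot: [-3.141, 0.0, 1.518]
wrist_force: [-4.7, -1.9, 1.8]
opening: 0.1
grip_force: 2.4
```

Request:
send_rows --pt "0 0 0 1 0 0 1" --pt "0 0 0 1 -0.1 0 1"

```text
clock: 11.35
position: [526.4, 180.8, 23.4]
ee_rot: [-3.141, 0.0, 1.518]
wrist_force: [-5.2, -1.9, 1.4]
opening: 0.6
grip_force: 2.4
```

Request:
send_rows --pt "0 0 0 1 0 0 1" --pt "0 0 0 1 -0.1 0 1"

```text
clock: 11.52
position: [527.4, 180.7, 23.3]
ee_rot: [-3.138, 0.001, 1.518]
wrist_force: [-20.6, -2.0, 14.7]
opening: 0.3
grip_force: 10.1
```

Request:
send_rows --pt "0 0 0 1 0 0 1" --pt "0 0 0 1 -0.1 0 1"

```text
clock: 11.68
position: [527.4, 180.7, 23.3]
ee_rot: [-3.134, 0.001, 1.518]
wrist_force: [-35.1, -2.5, 25.3]
opening: 0.5
grip_force: 18.2
```

Request:
send_rows --pt "0 0 0 1 0 0 1" --pt "0 0 0 1 -0.1 0 1"

```text
clock: 11.85
position: [527.4, 180.7, 23.3]
ee_rot: [-3.129, 0.002, 1.518]
wrist_force: [-52.3, -1.6, 37.4]
opening: 0.7
grip_force: 26.3
```

Request:
send_rows --pt "0 0 0 -3 0.1 0 1" --pt "0 0 0 -4 0.2 0 1" --pt "0 0 0 -10 0.5 0 1" --pt "0 0 0 -15 0.8 0 1" --pt "0 0 0 -15 0.8 0 1" --pt "0 0 0 0 0 25 1" --pt "0 0 0 0 0 30 1" --pt "0 0 0 0 0 30 1" --pt "0 0 0 0 -15 30 1" --pt "0 0 0 0 -25 20 1" --pt "0 0 0 0 -25 10 1" --pt "0 0 0 0 -25 0 1" --pt "0 0 0 0 -25 0 1" --pt "0 0 0 0 -25 0 1" --pt "0 0 0 0 -25 0 1" --pt "0 0 0 0 -25 0 1" --pt "0 0 0 0 -25 0 1" --pt "0 0 0 0 -25 0 1" --pt "0 0 0 0 -25 0 1" --pt "0 0 0 0 0 0 1"

```text
clock: 13.52
position: [485.9, -85.4, 168.7]
ee_rot: [3.14, 0.001, 1.515]
wrist_force: [1.0, 1.1, -0.7]
opening: 0.4
grip_force: 0.0
```

```bash
python3 - <<'E'
from h import *
o=[]
for c,(x0,y0,x1,y1),S in (('top',(140,100,275,300),2.95),('side',(160,90,360,320),2)):
    im=bot.capture(c)[:,:,::-1].copy();cv2.imwrite(f'pics/{c}2.png',im)
    a=cv2.resize(im[y0:y1,x0:x1],None,fx=S,fy=S,interpolation=cv2.INTER_CUBIC);o.append(cv2.copyMakeBorder(a,0,600-a.shape[0],0,0,cv2.BORDER_CONSTANT))
cv2.imwrite('pics/fin.png',np.hstack(o))
E
```

```text
(no output)
```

View pics/fin.png

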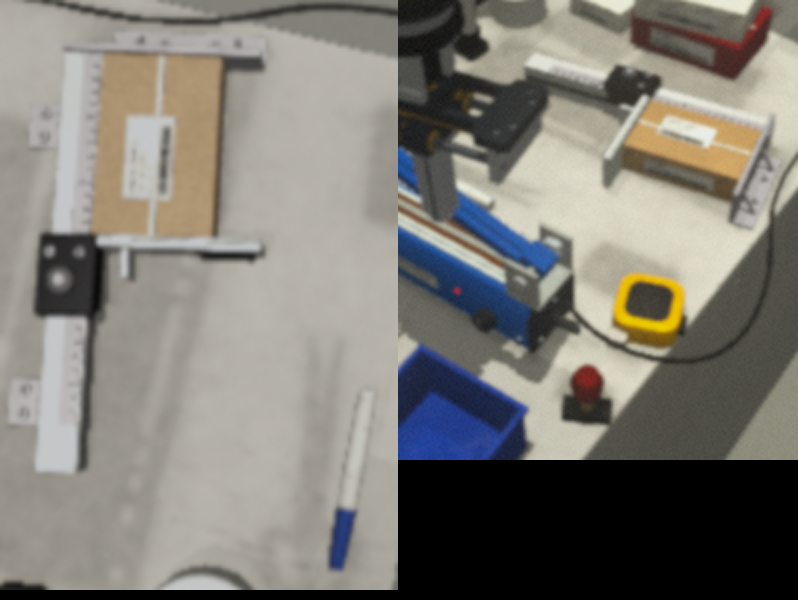

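The parcel is flush to the fence (left edge about column 95) and closed between the stop (row 55) and the jaw (row 237). No gaps show, and the bystanders have not moved.

```bash
python3 -c "
from station import bot
print(bot.sign_off())"
```

```text
the job is handed in; nothing more can be done
None
```

The parcel is flush against the fence and closed snugly between the jaw and the end stop. The hand is clear, the tape measure, stamp and marker are where they were, and the job is handed in at about 14 s of the 64 s allowed.

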